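# Pack out the plunger press and hold the glued lid

### The arm

A 7-joint arm with a two-finger parallel gripper is mounted at the origin on the work surface. World frame = base frame: x ahead of the robot, y to its left, z up, the work surface at z = 0. Lengths are in m, angles in degrees, forces in N, time in s.
With the tool pointing down it reaches from about 0.425 to 0.875 m from the base axis. Payload 4.7 kg.
Tool frame: the origin (TCP) lies midway between the tips of the shut fingers; the grasp point (between the pads) lies 19 mm behind it (env.grip_depth is the distance from the TCP to the grasp point, in m); z points along the fingers, y is the line along which they close (so a half turn about z gives the same grasp; the last joint's range is limited). The gripper opens to 87 mm and grips with 3 to 60 N. Pads are 19 mm wide; open, the fingers measure 117 mm over their backs; the gripper's body (75 mm by 190 mm) begins 51 mm behind the grasp point.
Start: joints at [-66.515, 18.392, -4.016, 83.108, 1.295, 78.541, -3.26], TCP at [0.251, 0.6, 0.223] pointing down, gripper open.
Joint ranges: [-163.93, 163.93], [-17.29, 119.83], [-79.2, 71.16], [3.27, 140.29], [-89.18, 269.18], [5.43, 117.66], [-154.24, 154.24]. Speed limits (degrees/s): [147.25, 147.25, 180, 180, 180, 180, 180].

### API

Orientations are given as [roll, pitch, yaw] about the fixed x, y, z axes, in that order (R = Rz(yaw) Ry(pitch) Rx(roll)).
In Python, from cell import get_obs, optics, env, nets gives the robot as it stands.
- The arm moves only by the shell command python3 -m creep 'ROWS' [FORCE]. ROWS is JSON, a list of rows, each an object of numbers: "wx", "wy", "wz": the turn, a rotation vector about the tool's x, y, z in degrees; "tx", "ty", "tz": the shift along the tool's x, y, z in mm; "gripper": the opening, from -1 (shut) to 1 (fully open). A call has 1 to 5 rows; each row is the pose to reach, as a shift and turn from the pose commanded when the call began, along the tool's axes at that moment; what a row does not reach only later rows make up. A row lasts 1/12 s, in which the tool goes at most 41.7 mm and 7.16 degrees, less where a joint would pass 70% of its speed; a pose out of reach is approached as far as the arm can. A call with a gripper value outside its range is refused whole. The fingers move at their own pace and stop on an object; FORCE is the grip in N (left out, the last holds). Time passes only in rows, so rows that repeat a pose let the fingers close. It gives the time, the measured TCP pose, the force, the opening and the grip force at its end, in the units of the state.
- get_obs(): the state, without advancing time (a new reading comes with each control period).
- optics.read_camera(name): name is "scene" or "top" or "wrist"; returns (picture, depth): 400x640x3 uint8, red, green, blue; 400x640 float32, m along the optical axis (not along the pixel's ray), 0 where there is no reading.
- optics.camera_info(name): a dict with "fovy" (degrees; the focal length in pixels is half the picture's height over the tangent of half this angle, whatever the lens; pixels are square), "cx", "cy" (the principal point, pixels), "R" (3x3) and "t" (3): a world point X has camera coordinates R X + t; the wrist camera has in their place "tool_from_camera" (4x4, takes a point from camera to tool coordinates, whose origin is the TCP and whose axes are the flange's). Camera axes: x right, y down, z forward; pixel columns grow to the right and rows downward; lengths in m; the calibration is good to about 2 mm. A picture is of the moment at which its call begins: read the wrist's pose just before it. camera_info takes no time and is no camera call.
- env.sign_off(): hands the job in; it is judged then, once.
Trained networks look in the newest picture that a camera, given by its name, has taken for a name from the list of things; names that differ only in an ending like _2 or _b are one class to them, and where a whole thing is asked for, a point or a joint stands for the part that bears it (a point fixed in the world has none). Each returns a list of dicts, best first, with "confidence" (0 to 1); they miss things now and then, are a little off and sometimes report something else, mostly with a low value. They report only what shows in the picture. A call takes as long as a camera call. They do not tell look-alikes from the thing itself.
- nets.look_for(query, camera): "point" ([x, y, z] in m, in world coordinates, good to about 4 mm: the middle of the surface that is visible of it).
- nets.place_of(query, camera): "point" ([x, y, z] in m, in world coordinates, good to about 4 mm: a listed point, or the origin of a listed thing).
The state is a dict: "time_s": time; "qpos": joint angles; "joint_velocities": joint speeds; "effort": joint torques, N m; "tool_pos": TCP position; "tool_rot": TCP orientation; "force": force on the tool from outside, world axes, zero at the start; "wrist_torque": the same for the moment, N m; "grip_width": finger opening in m; "grasp_force": force on a finger pad.
Only numpy, scipy, OpenCV 4.12 (cv2) and the standard library are available. Lean on these libraries where they do the work, as an engineer would, in place of code of your own. Each camera call takes 0.05 s, during which the arm holds its last target. There are 200 camera calls.

### The job

The lid of the turned box on the bench press has just been glued, but the ram stops short of it: first press the ram's knob down to its stop with nothing under it, to feel that, and let it rise. Then lay wooden packing slips flat on the lid, one on another, until the ram bears on them clearly short of its stop, using no more slips than that takes. Finish while holding the knob firmly pressed down, so that ram, slips and box are clamped; keep the box where it stands and leave the other things alone.

Things in the scene. Friction and masses are not known exactly. Their poses are not given: they have to be found in the camera images.
- knob_top (a point): centre of the top of the dark wooden palm knob (42 mm diameter, nearly flat top) that crowns the ram of the grey bench press; press it straight down. It is 110 mm above the underside of the ram foot, on the same upright axis. The knob is a round mushroom 22 mm thick; below it are the coil spring (24 mm diameter) and the guide sleeve (33 mm diameter)
- ram_foot (a point): centre of the underside of the ram's steel foot, a 32 mm disc hanging below the press head; it moves down with the ram. The head (bolted to the column at a height that differs from start to start) leaves 28 to 43 mm between the raised foot and the lid, so the ram at its stop ends 2 to 17 mm short of the lid
- ram (a joint): travel of the spring-return ram in m: 0 = up (as the spring leaves it), 0.026 = down on its stop. The spring pushes up with about 2.5 N at the top and 8 N at the stop; a push clearly above that (14 to 25 N) bears on whatever is under the foot. Released, the ram rises by itself
- bed (a point): centre of the press's round steel bed (110 mm diameter, 20 mm above the table), on the ram axis. Its x axis points from the press's open front to the square column (36 mm) that stands 74 to 110 mm behind the ram axis; the front faces the robot, turned by up to 0.3 rad. The grey base plate reaches 60 mm to the front and 75 mm to either side of the axis. The head is at most 33 mm wide in front of the column and reaches 17 mm to the front of the axis
- lid_top (a point): centre of the flat top of the turned wooden box (90 mm diameter, 50 mm tall, 0.15 to 0.3 kg) that stands loose on the press bed under the ram, its lid just glued on; the flat is 89 mm across and about 70 mm above the table. The box stands within 5 mm of the ram axis
- slip1_center (a point): centre (half-way up) of a pale wooden packing slip, one of four alike: 130 mm long (its x axis), 30 mm wide (y), 10 mm thick (z), 27 g, lying flat on the grey felt mat (3 mm thick), side by side about 76 mm apart with their x axes away from the robot. Laid on the lid with its far end 38 mm beyond the ram axis and its near end 92 mm in front of it, a slip rests steadily and its near end is clear of the head for the gripper
- slip2_center (a point): centre (half-way up) of another packing slip, the same in every way as slip1
- slip3_center (a point): centre (half-way up) of another packing slip, the same in every way as slip1
- slip4_center (a point): centre (half-way up) of another packing slip, the same in every way as slip1
- glue_bottle: bystander: white glue bottle, 48 mm diameter, 120 mm tall, standing close beside the press on its +y side; origin at the centre of its underside
- gouge: bystander: carving gouge, 150 mm long, 17 mm thick, lying across the felt mat beyond the far ends of the slips; origin under its middle
- finial: bystander: small dark turned finial, 34 mm diameter, 37 mm tall, standing on the table nearer the robot; origin under its centre
- flat_brush: bystander: flat brush, 170 mm long, lying on the table nearer the robot
Things that resemble listed ones, but are neither listed nor needed, are in the scene too. Leave any blue look-alike of the part that bears slip4_center alone. Leave any red look-alike of the part that bears lid_top alone.

How it is judged:
By the outcome, as a careful person would: the job done as asked, in the order asked, and still so for the second after the job is handed in, while the arm keeps its last pose, push and grip.
It also fails if it takes over 72 s, if anything falls off the work surface, if the arm or the gripper's body presses on something with over 40 N, if the wrist force passes 120 N, or if a joint passes its speed limit or range.

## Working session

There is one attempt and no reset: what is moved stays moved. The work goes in short steps, Python scripts to look and compute and a shell command to move; the robot and the scene stay as the last step left them, time stands still between calls to the robot, and variables do not carry over. Pictures are saved under pics/ and viewed, at most 10 in all, crops included, and the job is handed in when it is done.

```bash
ls; mkdir -p pics; cat > h.py <<'E'
import numpy as np, cv2
from cell import get_obs, optics, env, nets
from scipy.spatial.transform import Rotation as Ro
def K(n):
    i=optics.camera_info(n); return i,200/np.tan(np.radians(i["fovy"]/2))
def T():
    o=get_obs(); M=np.eye(4); M[:3,:3]=Ro.from_euler('xyz',o["tool_rot"],degrees=True).as_matrix(); M[:3,3]=o["tool_pos"]; return M
def cloud(n):
    M=T(); p,d=optics.read_camera(n); i,f=K(n)
    v,u=np.mgrid[0:400,0:640]; c=np.stack([(u-i["cx"])/f*d,(v-i["cy"])/f*d,d],-1)
    if n=="wrist":
        A=M@np.array(i["tool_from_camera"]); w=c@A[:3,:3].T+A[:3,3]
    else: w=(c-np.array(i["t"]))@np.array(i["R"])
    w[d==0]=np.nan
    return p,w
def save(p,f): cv2.imwrite("pics/"+f,p[:,:,::-1])
E
python3 - <<'E'
from h import *
o=get_obs(); print(o)
for n in("scene","top"):
    p,w=cloud(n); save(p,n+"1.png"); print(n,{k:v for k,v in optics.camera_info(n).items() if k in("R","t","fovy")})
    for q in["knob_top","ram_foot","bed","lid_top","slip1_center","glue_bottle","gouge","finial"]:
        print(n,q,[(np.round(r["point"],3).tolist(),round(r["confidence"],2)) for r in nets.place_of(q,n)])
E
```

```text
pics
{'time_s': 0.0, 'qpos': array([-66.5146162 ,  18.4381105 ,  -4.01660388,  83.17428695,
         1.29625903,  78.54250496,  -3.26132199]), 'joint_velocities': array([-0.01207613, -0.02754575,  0.01347723, -0.0069649 , -0.00293808,
       -0.04380202, -0.07462336]), 'effort': array([-1.54372037e-04, -4.91298366e+01, -4.03978424e-01, -3.12513828e+01,
       -6.37538591e-02,  4.41254396e-02,  1.89172297e-04]), 'tool_pos': array([0.25043186, 0.59921306, 0.22147784]), 'tool_rot': array([-1.79890418e+02,  6.73704998e-03,  1.57324306e+02]), 'force': array([-0.82320965, -0.92574784,  0.13636119]), 'wrist_torque': array([0.01136138, 0.05324342, 0.00298181]), 'grasp_force': 0.0, 'grip_width': 0.08726554037359162}
scene {'fovy': 43.207390552187064, 'R': array([[ 8.28642373e-01,  5.59778354e-01,  1.10703303e-04],
       [ 4.84454817e-01, -7.17041498e-01, -5.01153690e-01],
       [-2.80455609e-01,  4.15330813e-01, -8.65358288e-01]]), 't': array([-0.41673352, -0.21107214,  1.59364901])}
scene knob_top [([0.567, 0.217, 0.207], 0.73), ([0.528, -0.319, 0.007], 0.7), ([0.603, 0.327, -0.003], 0.17)
[... 340 characters left out ...]
01, 0.003], 0.66), ([0.562, 0.219, 0.098], 0.58)]
top {'fovy': 46.267554508692164, 'R': array([[ 0.00559513, -0.99977196,  0.02060895],
       [-0.98408766, -0.00916519, -0.17744714],
       [ 0.17759555, -0.01928817, -0.98391452]]), 't': array([-0.05000934,  0.55563817,  1.34755122])}
top knob_top [([0.564, 0.217, 0.211], 0.76), ([0.569, 0.215, 0.105], 0.57)]
top ram_foot [([0.566, 0.218, 0.103], 0.65)]
top bed [([0.57, 0.217, 0.022], 0.89)]
top lid_top [([0.566, 0.217, 0.072], 0.91), ([0.462, 0.382, 0.05], 0.69)]
top slip1_center [([0.608, 0.323, 0.0], 0.53)]
top glue_bottle [([0.608, 0.322, 0.001], 0.52)]
top gouge [([0.655, -0.214, 0.005], 0.54)]
top finial [([0.402, -0.007, 0.0], 0.48)]
```

View pics/top1.png

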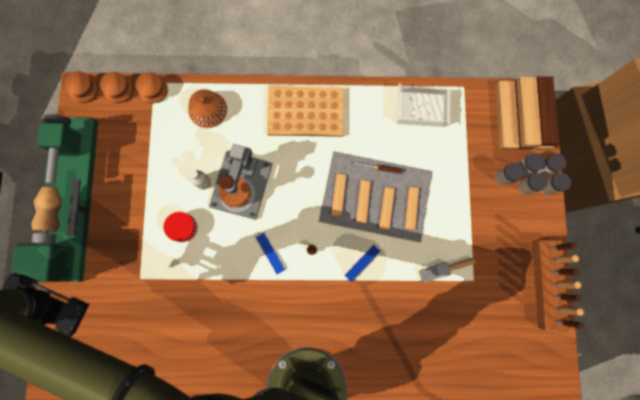

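View pics/scene1.png

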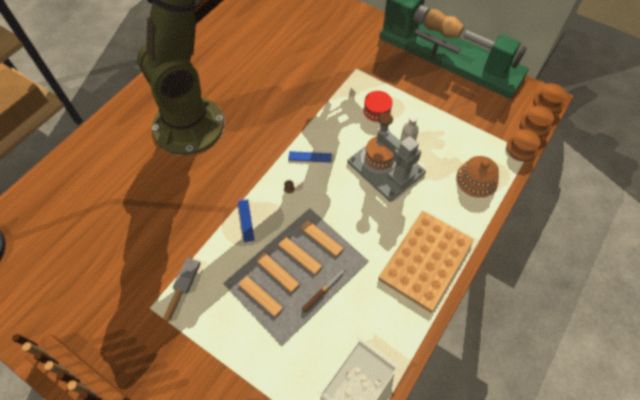

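Top view: the four pale slips lie on the felt mat at (340,195), (364,201), (387,208) and (413,208). The blue look-alikes at (270,253) and (362,263) and the red one at (179,226) are to be left alone. The press with its box is at (237,190) and the bottle at (200,178). The scene view agrees. Next I measure the slips and the press yaw.

```bash
python3 - <<'E'
from h import *
for n in("top","scene"):
    p,w=cloud(n); hsv=cv2.cvtColor(p,cv2.COLOR_RGB2HSV)
    x,y,z=w[...,0],w[...,1],w[...,2]
    m=(hsv[...,1]>90)&(hsv[...,0]<25)&(hsv[...,2]>120)&(x>.42)&(x<.66)&(y<-.03)&(y>-.38)&(z<.03)&(z>.004)
    k,l,s,c=cv2.connectedComponentsWithStats(m.astype(np.uint8))
    for i in range(1,k):
        if s[i,4]<150: continue
        P=w[l==i]; (cx,cy),(a,b),g=cv2.minAreaRect((P[:,:2]*1000).astype(np.float32))
        u=np.linalg.svd(P[:,:2]-P[:,:2].mean(0),full_matrices=False)[2][0]
        print(n,s[i,4],c[i].round(),"ctr",round(cx),round(cy),"sz",round(a),round(b),"yaw",np.degrees(np.arctan(u[1]/u[0])).round(1),"z",np.median(P[:,2]).round(4))
    r=np.hypot(x-.566,y-.217)
    B=w[(r<.14)&(z>.085)&(z<.2)]
    m=(r<.2)&(z>.006)&(z<.017)&(hsv[...,1]<90)
    P=w[m&(np.hypot(x-.606,y-.323)>.04)]
    print("base",len(P),cv2.minAreaRect((P[:,:2]*1000).astype(np.float32)), np.nanmedian(P[:,2]))
    hm=(r<.15)&(z>.12)&(z<.3); 
    for lo in np.arange(.1,.28,.02):
        Q=w[(r<.15)&(z>=lo)&(z<lo+.02)&(np.hypot(x-.606,y-.323)>.045)]
        if len(Q)>5: print(round(lo,2),len(Q),np.median(Q,0).round(3),Q.min(0).round(3),Q.max(0).round(3))
    r2=w[(r<.03)&(z>.19)]; print("knob",len(r2),r2.mean(0).round(4) if len(r2) else 0, np.median(r2[:,2]))
p,d=optics.read_camera("top"); cv2.imwrite("pics/crop.png",cv2.resize(p[120:260,170:450,::-1],(800,400),interpolation=cv2.INTER_CUBIC))
E
```

```text
top 416 [339. 194.] ctr 570 -94 sz 34 130 yaw -7.0 z 0.0118
top 426 [363. 201.] ctr 550 -169 sz 34 130 yaw -6.2 z 0.0116
top 431 [387. 208.] ctr 529 -242 sz 34 131 yaw -8.8 z 0.0115
top 437 [412. 208.] ctr 529 -319 sz 35 132 yaw -7.0 z 0.0114
base 909 ((563.826416015625, 214.42999267578125), (378.220947265625, 368.7724609375), 10.099682807922363) 0.014180918432349138
0.1 33 [0.569 0.202 0.114] [0.552 0.162 0.101] [0.672 0.223 0.12 ]
0.12 89 [0.618 0.193 0.13 ] [0.551 0.161 0.12 ] [0.672 0.224 0.14 ]
0.14 355 [0.626 0.2   0.151] [0.551 0.161 0.14 ] [0.686 0.228 0.159]
0.16 42 [0.64  0.182 0.169] [0.556 0.171 0.16 ] [0.667 0.215 0.18 ]
0.18 184 [0.654 0.192 0.188] [0.549 0.171 0.181] [0.676 0.229 0.2  ]
0.2 182 [0.565 0.216 0.208] [0.547 0.197 0.2  ] [0.586 0.235 0.215]
knob 184 [0.5654 0.2155 0.2073] 0.20766439625746083
scene 511 [322. 238.] ctr 567 -92 sz 36 133 yaw -6.8 z 0.0127
scene 561 [300. 255.] ctr 547 -166 sz 36 137 yaw -6.3 z 0.012
scene 567 [277. 272.] ctr 526 -239 sz 35 134 yaw -8.7 z 0.0123
scene 608 [260. 296.] ctr 527 -317 sz 34 135 yaw -6.9 z 0.0125
base 725 ((563.7056884765625, 221.78309631347656), (380.44171142578125, 387.1385803222656), 59.89265823364258) 0.0139413066016235
0.1 70 [0.611 0.199 0.114] [0.551 0.16  0.101] [0.685 0.212 0.12 ]
0.12 202 [0.632 0.191 0.129] [0.553 0.159 0.12 ] [0.687 0.213 0.14 ]
0.14 440 [0.623 0.196 0.152] [0.55  0.159 0.14 ] [0.686 0.228 0.16 ]
0.16 122 [0.645 0.187 0.17 ] [0.553 0.171 0.16 ] [0.675 0.222 0.18 ]
0.18 203 [0.654 0.192 0.189] [0.559 0.171 0.18 ] [0.675 0.218 0.199]
0.2 155 [0.567 0.214 0.208] [0.547 0.195 0.2  ] [0.586 0.238 0.215]
knob 158 [0.5662 0.2135 0.2076] 0.20816639690477
```

View pics/crop.png

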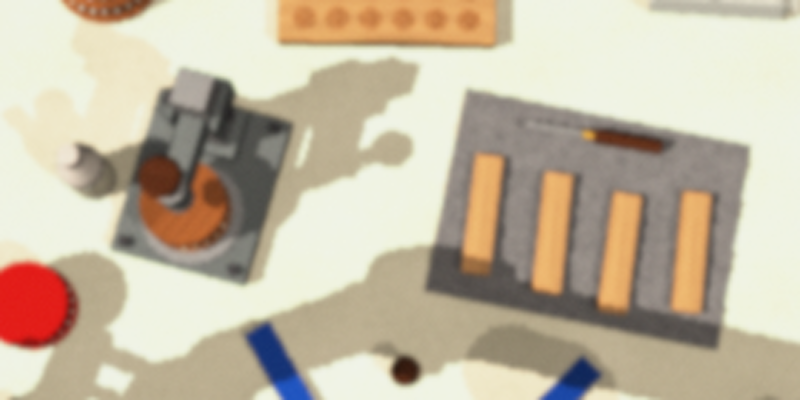

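In the crop there are four plain pale slips on the felt at crop pixels (483,213), (554,232), (622,252) and (692,252). The blue bars at (272,355) and (570,380) and the red disc at (35,305) are decoys. The box on the grey press, at (185,210), is the real one. The knob is at about (0.566, 0.2155, 0.209) and the column lies along yaw −15°.

First reach is to the knob.

```bash
cat >> h.py <<'E'
def go(x,y,z,yaw=None):
    o=get_obs(); M=T(); s=M[:3,:3].T@((np.array([x,y,z])-M[:3,3])*1000)
    line="t=%.1f tx,ty,tz = %s"%(o["time_s"],s.round(1).tolist())
    if yaw is not None:
        r=Ro.from_matrix(M[:3,:3].T)*Ro.from_euler('xyz',[180,0,yaw],degrees=True); line+="  w=%s"%np.round(r.as_rotvec(degrees=True),1).tolist()
    print(line)
E
python3 -c "
from h import *
go(.566,.2155,.26,165)"
```

```text
t=1.1 tx,ty,tz = [-439.1, -233.0, -37.4]  w=[0.0, 0.0, -7.7]
```

```bash
python3 -m creep '[{"tz":-37,"gripper":-1},{"tx":-36,"ty":-19,"tz":-37,"wz":-4,"gripper":-1},{"tx":-72,"ty":-38,"tz":-37,"wz":-7.7,"gripper":-1},{"tx":-108,"ty":-57,"tz":-37,"wz":-7.7,"gripper":-1},{"tx":-144,"ty":-76,"tz":-37,"wz":-7.7,"gripper":-1}]' 20
python3 -c "
from h import *
go(.566,.2155,.26,165)"
```

```text
t=1.1 tx,ty,tz = [-439.1, -233.0, -37.4]  w=[0.0, 0.0, -7.7]validation failed for argument at $[0]...
```

```bash
python3 -m creep '[{"wx":0,"wy":0,"wz":0,"tx":0,"ty":0,"tz":-37,"gripper":-1},{"wx":0,"wy":0,"wz":-4,"tx":-36,"ty":-19,"tz":-37,"gripper":-1},{"wx":0,"wy":0,"wz":-7.7,"tx":-72,"ty":-38,"tz":-37,"gripper":-1},{"wx":0,"wy":0,"wz":-7.7,"tx":-108,"ty":-57,"tz":-37,"gripper":-1},{"wx":0,"wy":0,"wz":-7.7,"tx":-144,"ty":-76,"tz":-37,"gripper":-1}]' 20
python3 -c "
from h import *
go(.566,.2155,.26,165)"
```

```text
time_s: 1.47
tool_pos: [0.3551, 0.4728, 0.2599]
tool_rot: [180.0, 0.0, 165.1]
force: [0.5, 0.7, 0.6]
grip_width: 0.0614
grasp_force: 0.0
t=1.5 tx,ty,tz = [-270.0, -194.3, -0.2]  w=[0.0, 0.0, 0.1]
```

```bash
python3 -m creep '[{"wx":0,"wy":0,"wz":0,"tx":-33,"ty":-24,"tz":0,"gripper":-1},{"wx":0,"wy":0,"wz":0,"tx":-66,"ty":-48,"tz":0,"gripper":-1},{"wx":0,"wy":0,"wz":0,"tx":-99,"ty":-72,"tz":0,"gripper":-1},{"wx":0,"wy":0,"wz":0,"tx":-132,"ty":-96,"tz":0,"gripper":-1},{"wx":0,"wy":0,"wz":0,"tx":-165,"ty":-119,"tz":0,"gripper":-1}]'
python3 -m creep '[{"wx":0,"wy":0,"wz":0,"tx":-30,"ty":-21,"tz":0,"gripper":-1},{"wx":0,"wy":0,"wz":0,"tx":-60,"ty":-43,"tz":0,"gripper":-1},{"wx":0,"wy":0,"wz":0,"tx":-90,"ty":-65,"tz":0,"gripper":-1},{"wx":0,"wy":0,"wz":0,"tx":-105,"ty":-75,"tz":0,"gripper":-1},{"wx":0,"wy":0,"wz":0,"tx":-105,"ty":-75,"tz":0,"gripper":-1}]'
python3 - <<'E'
from h import *
go(.566,.2155,.215,165)
p,w=cloud("wrist"); save(p,"w1.png")
for q in("knob_top","slip1_center"): print(q,[(np.round(r["point"],4).tolist(),round(r["confidence"],2)) for r in nets.place_of(q,"wrist")])
x,y,z=w[...,0],w[...,1],w[...,2]
r=np.hypot(x-.566,y-.2155); Q=w[(r<.032)&(z>.195)&(z<.225)]
print(len(Q),Q.mean(0).round(4),np.median(Q[:,2]).round(4),Q.min(0).round(3),Q.max(0).round(3))
E
```

```text
time_s: 1.88
tool_pos: [0.4838, 0.3146, 0.26]
tool_rot: [180.0, 0.0, 165.0]
force: [0.0, -0.1, 0.6]
grip_width: 0.0286
grasp_force: 0.0
time_s: 2.3
tool_pos: [0.5682, 0.2105, 0.2596]
tool_rot: [-179.9, 0.2, 164.5]
force: [-0.3, -0.3, 0.5]
grip_width: 0.0016
grasp_force: 0.0
t=2.3 tx,ty,tz = [3.6, 4.4, 44.6]  w=[-0.1, 0.2, -0.5]
knob_top [([0.5655, 0.2176, 0.2083], 0.72)]
slip1_center []
2699 [0.5622 0.2187 0.2086] 0.209 [0.544 0.198 0.2  ] [0.584 0.239 0.212]
```

View pics/w1.png

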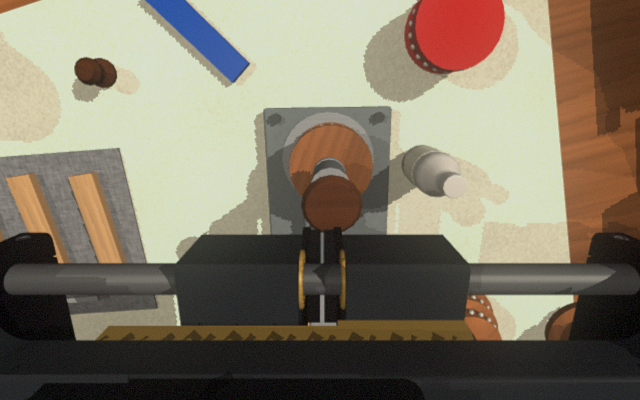

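The wrist view shows the knob at (331,203), just in front of the shut fingertips at (322,235). The press base edges are parallel to the image columns, so the tool yaw matches the press. Next I align and press.

```bash
python3 -m creep '[{"wx":0,"wy":0,"wz":-0.5,"tx":4.5,"ty":5.5,"tz":15,"gripper":-1},{"wx":0,"wy":0,"wz":-0.5,"tx":4.5,"ty":5.5,"tz":35,"gripper":-1},{"wx":0,"wy":0,"wz":-0.5,"tx":4.5,"ty":5.5,"tz":44,"gripper":-1},{"wx":0,"wy":0,"wz":-0.5,"tx":4.5,"ty":5.5,"tz":46,"gripper":-1},{"wx":0,"wy":0,"wz":-0.5,"tx":4.5,"ty":5.5,"tz":46,"gripper":-1}]'
python3 -m creep '[{"wx":0,"wy":0,"wz":0,"tx":0,"ty":0,"tz":2,"gripper":-1},{"wx":0,"wy":0,"wz":0,"tx":0,"ty":0,"tz":4,"gripper":-1},{"wx":0,"wy":0,"wz":0,"tx":0,"ty":0,"tz":6,"gripper":-1},{"wx":0,"wy":0,"wz":0,"tx":0,"ty":0,"tz":8,"gripper":-1},{"wx":0,"wy":0,"wz":0,"tx":0,"ty":0,"tz":8,"gripper":-1}]'
```

```text
time_s: 2.87
tool_pos: [0.5611, 0.2242, 0.2131]
tool_rot: [-180.0, -0.1, 165.6]
force: [-0.6, 0.5, 0.4]
grip_width: 0.0002
grasp_force: 0.0
time_s: 3.28
tool_pos: [0.5626, 0.2238, 0.2063]
tool_rot: [179.9, 0.1, 165.5]
force: [0.7, 0.5, 2.4]
grip_width: 0.0004
grasp_force: 1.5
```

Lag left me 7 mm off centre. I'll lift slightly, correct, settle, then press.

```bash
python3 -m creep '[{"wx":0,"wy":0,"wz":0.5,"tx":0,"ty":0,"tz":-8,"gripper":-1},{"wx":0,"wy":0,"wz":0.5,"tx":-4,"ty":-6.4,"tz":-8,"gripper":-1},{"wx":0,"wy":0,"wz":0.5,"tx":-4,"ty":-6.4,"tz":-8,"gripper":-1},{"wx":0,"wy":0,"wz":0.5,"tx":-4,"ty":-6.4,"tz":-6,"gripper":-1},{"wx":0,"wy":0,"wz":0.5,"tx":-4,"ty":-6.4,"tz":0,"gripper":-1}]'
python3 -m creep '[{"wx":0,"wy":0,"wz":0,"tx":0,"ty":0,"tz":5,"gripper":-1},{"wx":0,"wy":0,"wz":0,"tx":0,"ty":0,"tz":9,"gripper":-1},{"wx":0,"wy":0,"wz":0,"tx":0,"ty":0,"tz":13,"gripper":-1},{"wx":0,"wy":0,"wz":0,"tx":0,"ty":0,"tz":17,"gripper":-1},{"wx":0,"wy":0,"wz":0,"tx":0,"ty":0,"tz":19,"gripper":-1}]'
```

```text
time_s: 3.7
tool_pos: [0.5647, 0.2155, 0.2062]
tool_rot: [180.0, 0.1, 165.0]
force: [0.8, -0.7, 4.3]
grip_width: 0.0004
grasp_force: 2.1
time_s: 4.12
tool_pos: [0.5647, 0.2155, 0.1868]
tool_rot: [-180.0, 0.1, 165.0]
force: [-0.5, -2.0, 7.6]
grip_width: 0.0003
grasp_force: 3.9
```

```bash
python3 -m creep '[{"wx":0,"wy":0,"wz":0,"tx":0,"ty":0,"tz":1,"gripper":-1},{"wx":0,"wy":0,"wz":0,"tx":0,"ty":0,"tz":2,"gripper":-1},{"wx":0,"wy":0,"wz":0,"tx":0,"ty":0,"tz":3,"gripper":-1},{"wx":0,"wy":0,"wz":0,"tx":0,"ty":0,"tz":4,"gripper":-1},{"wx":0,"wy":0,"wz":0,"tx":0,"ty":0,"tz":4,"gripper":-1}]'
```

```text
time_s: 4.53
tool_pos: [0.5648, 0.2155, 0.1846]
tool_rot: [180.0, 0.1, 165.0]
force: [-2.4, -3.8, 12.6]
grip_width: 0.0005
grasp_force: 6.4
```

```bash
python3 -m creep '[{"wx":0,"wy":0,"wz":0,"tx":0,"ty":0,"tz":1,"gripper":-1},{"wx":0,"wy":0,"wz":0,"tx":0,"ty":0,"tz":2,"gripper":-1},{"wx":0,"wy":0,"wz":0,"tx":0,"ty":0,"tz":3,"gripper":-1},{"wx":0,"wy":0,"wz":0,"tx":0,"ty":0,"tz":3,"gripper":-1},{"wx":0,"wy":0,"wz":0,"tx":0,"ty":0,"tz":3,"gripper":-1}]'
python3 -c "
from h import *
for n in ('scene','top'):
  p,w=cloud(n); 
  for q in('ram_foot','lid_top','knob_top'): print(n,q,[(np.round(r['point'],4).tolist(),round(r['confidence'],2)) for r in nets.place_of(q,n)])
"
```

```text
time_s: 4.95
tool_pos: [0.5648, 0.2156, 0.1844]
tool_rot: [179.9, 0.1, 165.0]
force: [-8.4, -5.9, 25.2]
grip_width: 0.0005
grasp_force: 12.3
scene ram_foot [([0.5658, 0.2208, 0.0752], 0.48)]
scene lid_top [([0.5688, 0.217, 0.0663], 0.61), ([0.4671, 0.3832, 0.0498], 0.46)]
scene knob_top [([0.5665, 0.2178, 0.181], 0.44)]
top ram_foot []
top lid_top [([0.4642, 0.3812, 0.0467], 0.66), ([0.5653, 0.2178, 0.0654], 0.44)]
top knob_top []
```

The stop is clear: knob at 0.1844, with 25 N holding it. That puts the raised foot at about 0.100 and the stop about 4.5 mm above the lid, so one slip should do, bearing about 5.5 mm short of the stop. Now I release and go to the first slip.

```bash
python3 -m creep '[{"wx":0,"wy":0,"wz":0,"tx":0,"ty":0,"tz":-8,"gripper":-1},{"wx":0,"wy":0,"wz":0,"tx":0,"ty":0,"tz":-16,"gripper":-1},{"wx":0,"wy":0,"wz":0,"tx":0,"ty":0,"tz":-26,"gripper":-1},{"wx":0,"wy":0,"wz":0,"tx":0,"ty":0,"tz":-50,"gripper":-1},{"wx":0,"wy":0,"wz":0,"tx":0,"ty":0,"tz":-80,"gripper":-1}]'
python3 -c "
from h import *
go(.515,-.0865,.15,173)"
```

```text
time_s: 5.77
tool_pos: [0.5622, 0.2163, 0.2572]
tool_rot: [-179.8, -0.3, 165.1]
force: [-0.5, 0.1, -0.2]
grip_width: 0.0007
grasp_force: 0.0
t=5.8 tx,ty,tz = [-33.0, -304.4, 108.0]  w=[-0.2, -0.3, -7.9]
```

```bash
python3 -m creep '[{"wx":0,"wy":0,"wz":-2,"tx":-4,"ty":-38,"tz":0,"gripper":0.15},{"wx":0,"wy":0,"wz":-4,"tx":-8,"ty":-76,"tz":0,"gripper":0.15},{"wx":0,"wy":0,"wz":-6,"tx":-12,"ty":-114,"tz":5,"gripper":0.15},{"wx":0,"wy":0,"wz":-8,"tx":-16,"ty":-150,"tz":20,"gripper":0.15},{"wx":0,"wy":0,"wz":-8,"tx":-20,"ty":-186,"tz":35,"gripper":0.15}]'
python3 -m creep '[{"wx":0,"wy":0,"wz":0,"tx":0,"ty":-30,"tz":20,"gripper":0.15},{"wx":0,"wy":0,"wz":0,"tx":0,"ty":-60,"tz":40,"gripper":0.15},{"wx":0,"wy":0,"wz":0,"tx":0,"ty":-90,"tz":55,"gripper":0.15},{"wx":0,"wy":0,"wz":0,"tx":0,"ty":-110,"tz":65,"gripper":0.15},{"wx":0,"wy":0,"wz":0,"tx":0,"ty":-110,"tz":65,"gripper":0.15}]'
python3 -m creep '[{"wx":0,"wy":0,"wz":0,"tx":0,"ty":0,"tz":0,"gripper":0.15},{"wx":0,"wy":0,"wz":0,"tx":0,"ty":0,"tz":0,"gripper":0.15}]'
python3 - <<'E'
from h import *
go(.515,-.0865,.10,173)
p,w=cloud("wrist"); save(p,"w2.png"); hsv=cv2.cvtColor(p,cv2.COLOR_RGB2HSV)
x,y,z=w[...,0],w[...,1],w[...,2]
m=(hsv[...,1]>90)&(hsv[...,0]<25)&(hsv[...,2]>110)&(x>.42)&(x<.66)&(y<-.03)&(y>-.38)&(z<.03)&(z>.004)
k,l,s,c=cv2.connectedComponentsWithStats(m.astype(np.uint8))
for i in range(1,k):
    if s[i,4]<500: continue
    P=w[l==i]; (cx,cy),(a,b),g=cv2.minAreaRect((P[:,:2]*1000).astype(np.float32))
    u=np.linalg.svd(P[:,:2]-P[:,:2].mean(0),full_matrices=False)[2][0]
    print(s[i,4],c[i].round(),"ctr",round(cx),round(cy),"sz",round(a),round(b),"yaw",np.degrees(np.arctan(u[1]/u[0])).round(1),"z",np.median(P[:,2]).round(4), P[:,0].min())
E
```

```text
time_s: 6.18
tool_pos: [0.5349, 0.0305, 0.224]
tool_rot: [179.9, 0.0, 173.2]
force: [0.8, 0.3, 0.2]
grip_width: 0.0257
grasp_force: 0.0
time_s: 6.6
tool_pos: [0.5189, -0.0828, 0.1564]
tool_rot: [-179.9, -0.3, 172.6]
force: [-0.0, -1.1, 0.3]
grip_width: 0.0493
grasp_force: 0.0
time_s: 6.77
tool_pos: [0.5223, -0.0762, 0.1594]
tool_rot: [179.9, -0.0, 173.1]
force: [-0.6, -0.2, 0.8]
grip_width: 0.0498
grasp_force: 0.0
t=6.8 tx,ty,tz = [6.0, -11.1, 59.3]  w=[0.1, -0.0, 0.1]
3499 [152. 185.] ctr 509 -237 sz 32 96 yaw -8.7 z 0.0126 0.4601908129678054
3903 [ 74. 200.] ctr 519 -316 sz 33 112 yaw -8.4 z 0.0125 0.46225990029067604
3461 [230. 202.] ctr 539 -168 sz 33 111 yaw -8.7 z 0.0127 0.4820952460036212
3137 [311. 211.] ctr 553 -90 sz 30 102 yaw -7.3 z 0.0127 0.5013733441776472
```

View pics/w2.png

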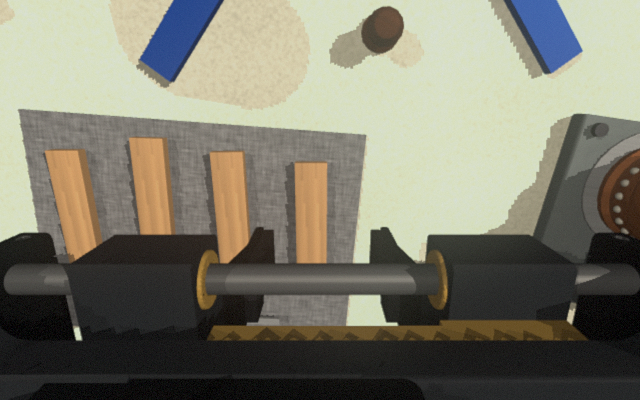

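The slip to take, the nearest to the press, has its near end at pixel (311,162). The fingers are at (260,240) and (385,240), and the neighbouring slip at (228,152) is clear. Going down.

```bash
python3 -m creep '[{"wx":0,"wy":0,"wz":0,"tx":4,"ty":-6,"tz":30,"gripper":0.15},{"wx":0,"wy":0,"wz":0,"tx":7.5,"ty":-10.5,"tz":65,"gripper":0.15},{"wx":0,"wy":0,"wz":0,"tx":7.5,"ty":-10.5,"tz":100,"gripper":0.15},{"wx":0,"wy":0,"wz":0,"tx":7.5,"ty":-10.5,"tz":125,"gripper":0.15},{"wx":0,"wy":0,"wz":0,"tx":7.5,"ty":-10.5,"tz":130,"gripper":0.15}]'
python3 -m creep '[{"wx":0,"wy":0,"wz":0,"tx":0,"ty":0,"tz":0,"gripper":0.15},{"wx":0,"wy":0,"wz":0,"tx":0,"ty":0,"tz":0,"gripper":0.15},{"wx":0,"wy":0,"wz":0,"tx":0,"ty":0,"tz":0,"gripper":0.15}]'
python3 -c "
from h import *
go(.513,-.0855,.0055,172.7)"
```

```text
time_s: 7.23
tool_pos: [0.5105, -0.0851, 0.0257]
tool_rot: [-180.0, -0.4, 173.2]
force: [-1.0, 0.5, 0.1]
grip_width: 0.0502
grasp_force: 0.0
time_s: 7.48
tool_pos: [0.5155, -0.0869, 0.0317]
tool_rot: [180.0, 0.2, 173.1]
force: [0.1, -0.1, 0.1]
grip_width: 0.0499
grasp_force: 0.0
t=7.5 tx,ty,tz = [2.8, 1.1, 26.2]  w=[0.0, 0.2, 0.4]
```

```bash
python3 -m creep '[{"wx":0,"wy":0,"wz":0,"tx":2.5,"ty":0.5,"tz":10,"gripper":0.15},{"wx":0,"wy":0,"wz":0,"tx":2.5,"ty":0.5,"tz":19,"gripper":0.15},{"wx":0,"wy":0,"wz":0,"tx":2.5,"ty":0.5,"tz":25,"gripper":0.15},{"wx":0,"wy":0,"wz":0,"tx":2.5,"ty":0.5,"tz":26,"gripper":0.15},{"wx":0,"wy":0,"wz":0,"tx":2.5,"ty":0.5,"tz":26,"gripper":0.15}]'
python3 -m creep '[{"wx":0,"wy":0,"wz":0,"tx":0,"ty":0,"tz":0,"gripper":-1},{"wx":0,"wy":0,"wz":0,"tx":0,"ty":0,"tz":0,"gripper":-1},{"wx":0,"wy":0,"wz":0,"tx":0,"ty":0,"tz":0,"gripper":-1},{"wx":0,"wy":0,"wz":0,"tx":0,"ty":0,"tz":0,"gripper":-1},{"wx":0,"wy":0,"wz":0,"tx":0,"ty":0,"tz":0,"gripper":-1}]' 35
```

```text
time_s: 7.9
tool_pos: [0.5107, -0.0863, 0.0035]
tool_rot: [180.0, -0.1, 173.0]
force: [-1.2, 1.2, 4.4]
grip_width: 0.0502
grasp_force: 2.1
time_s: 8.32
tool_pos: [0.5111, -0.0866, 0.0035]
tool_rot: [-180.0, 0.0, 173.0]
force: [0.2, 1.0, 1.1]
grip_width: 0.0295
grasp_force: 35.2
```

Gripped: width 29.5 mm at 35 N. I'll carry it high over everything to the point in front of the press.

```bash
python3 -m creep '[{"wx":0,"wy":0,"wz":0,"tx":0,"ty":0,"tz":-25,"gripper":-1},{"wx":0,"wy":0,"wz":0,"tx":0,"ty":0,"tz":-60,"gripper":-1},{"wx":0,"wy":0,"wz":0,"tx":0,"ty":0,"tz":-100,"gripper":-1},{"wx":0,"wy":0,"wz":0,"tx":0,"ty":0,"tz":-140,"gripper":-1},{"wx":0,"wy":0,"wz":0,"tx":0,"ty":0,"tz":-180,"gripper":-1}]'
python3 -m creep '[{"wx":0,"wy":0,"wz":0,"tx":8,"ty":20,"tz":-30,"gripper":-1},{"wx":0,"wy":0,"wz":0,"tx":20,"ty":50,"tz":-60,"gripper":-1},{"wx":0,"wy":0,"wz":2,"tx":30,"ty":85,"tz":-60,"gripper":-1},{"wx":0,"wy":0,"wz":5,"tx":40,"ty":120,"tz":-60,"gripper":-1},{"wx":0,"wy":0,"wz":8,"tx":50,"ty":155,"tz":-60,"gripper":-1}]'
python3 -c "
from h import *
go(.406,.259,.25,165)"
```

```text
time_s: 8.73
tool_pos: [0.5102, -0.0866, 0.1849]
tool_rot: [-180.0, -0.0, 173.0]
force: [1.8, -0.1, -0.4]
grip_width: 0.0297
grasp_force: 35.0
time_s: 9.15
tool_pos: [0.4798, 0.075, 0.2442]
tool_rot: [179.9, 0.1, 164.9]
force: [0.5, -0.7, 0.1]
grip_width: 0.0296
grasp_force: 35.0
t=9.2 tx,ty,tz = [119.3, 158.3, -5.7]  w=[0.1, 0.1, -0.1]
```

```bash
python3 -m creep '[{"wx":0,"wy":0,"wz":0,"tx":25,"ty":32,"tz":0,"gripper":-1},{"wx":0,"wy":0,"wz":0,"tx":50,"ty":64,"tz":0,"gripper":-1},{"wx":0,"wy":0,"wz":0,"tx":75,"ty":96,"tz":0,"gripper":-1},{"wx":0,"wy":0,"wz":0,"tx":100,"ty":128,"tz":0,"gripper":-1},{"wx":0,"wy":0,"wz":0,"tx":115,"ty":152,"tz":0,"gripper":-1}]'
python3 -m creep '[{"wx":0,"wy":0,"wz":0,"tx":0,"ty":0,"tz":0,"gripper":-1},{"wx":0,"wy":0,"wz":0,"tx":0,"ty":0,"tz":0,"gripper":-1},{"wx":0,"wy":0,"wz":0,"tx":0,"ty":0,"tz":0,"gripper":-1}]'
python3 -c "
from h import *
go(.406,.259,.10,165)"
```

```text
time_s: 9.57
tool_pos: [0.4055, 0.2535, 0.2432]
tool_rot: [180.0, -0.1, 165.2]
force: [0.4, -0.2, -1.2]
grip_width: 0.0295
grasp_force: 35.0
time_s: 9.82
tool_pos: [0.4087, 0.2489, 0.2432]
tool_rot: [-179.9, 0.0, 165.0]
force: [0.8, -1.2, -1.1]
grip_width: 0.0289
grasp_force: 35.0
t=9.8 tx,ty,tz = [5.2, 9.2, 143.1]  w=[-0.1, 0.0, -0.0]
```

Down to insertion height (TCP 0.078), still in front, then a look.

```bash
python3 -m creep '[{"wx":0,"wy":0,"wz":0,"tx":5,"ty":9,"tz":25,"gripper":-1},{"wx":0,"wy":0,"wz":0,"tx":5,"ty":9,"tz":62,"gripper":-1},{"wx":0,"wy":0,"wz":0,"tx":5,"ty":9,"tz":100,"gripper":-1},{"wx":0,"wy":0,"wz":0,"tx":5,"ty":9,"tz":135,"gripper":-1},{"wx":0,"wy":0,"wz":0,"tx":5,"ty":9,"tz":164,"gripper":-1}]'
python3 -m creep '[{"wx":0,"wy":0,"wz":0,"tx":0,"ty":0,"tz":0,"gripper":-1},{"wx":0,"wy":0,"wz":0,"tx":0,"ty":0,"tz":0,"gripper":-1},{"wx":0,"wy":0,"wz":0,"tx":0,"ty":0,"tz":0,"gripper":-1}]'
python3 - <<'E'
from h import *
go(.484,.2382,.078,165)
p,w=cloud("scene"); cv2.imwrite("pics/s2.png",cv2.resize(p[60:210,300:500,::-1],(800,600),interpolation=cv2.INTER_CUBIC))
a=np.array([.565,.2165]); d=np.array([np.cos(np.radians(-15)),np.sin(np.radians(-15))])
for n in("scene","top","wrist"):
    p,w=cloud(n); hsv=cv2.cvtColor(p,cv2.COLOR_RGB2HSV)
    m=(hsv[...,1]>80)&(hsv[...,0]<25)&(hsv[...,2]>110)&(w[...,2]>.075)&(w[...,2]<.1)&(np.hypot(w[...,0]-.47,w[...,1]-.24)<.12)
    P=w[m]
    if len(P)<20: print(n,len(P)); continue
    q=P[:,:2]-a; f=q@d; l=q@[-d[1],d[0]]
    print(n,len(P),"fwd",np.percentile(f,[1,50,99]).round(4),"lat",np.percentile(l,[2,50,98]).round(4),"z",np.percentile(P[:,2],[10,50,90]).round(4), "slope",np.polyfit(f,P[:,2],1)[0].round(3))
    for q in("lid_top","slip1_center"): print(q,[(np.round(r["point"],4).tolist(),round(r["confidence"],2)) for r in nets.place_of(q,n)])
E
```

```text
time_s: 10.23
tool_pos: [0.4059, 0.2572, 0.0771]
tool_rot: [-179.9, -0.0, 164.8]
force: [0.4, 0.2, -0.2]
grip_width: 0.0295
grasp_force: 35.0
time_s: 10.48
tool_pos: [0.4075, 0.2598, 0.0814]
tool_rot: [179.9, 0.1, 164.9]
force: [0.9, -0.0, -0.7]
grip_width: 0.0298
grasp_force: 35.0
t=10.5 tx,ty,tz = [-79.4, -0.9, 3.5]  w=[0.1, 0.1, -0.1]
scene 349 fwd [-0.1601 -0.0924  0.0013] lat [-0.0146  0.001   0.0159] z [0.0872 0.0907 0.0942] slope -0.017
lid_top [([0.5684, 0.2162, 0.0739], 0.69), ([0.4604, 0.384, 0.051], 0.57)]
slip1_center [([0.5266, -0.3151, 0.0102], 0.6), ([0.5507, -0.1682, 0.0075], 0.36)]
top 268 fwd [-0.1145 -0.0743 -0.0056] lat [-0.0134  0.0009  0.0152] z [0.0855 0.0894 0.0929] slope -0.042
lid_top [([0.5666, 0.2168, 0.0683], 0.8)]
slip1_center [([0.5266, -0.3212, 0.0077], 0.83), ([0.5696, 0.2203, 0.0232], 0.45)]
wrist 1380 fwd [-0.1731 -0.1701 -0.1549] lat [-0.0127 -0.0013  0.0153] z [0.0835 0.0895 0.0904] slope 0.18
lid_top [([0.4619, 0.3801, 0.051], 0.81)]
slip1_center []
```

View pics/s2.png

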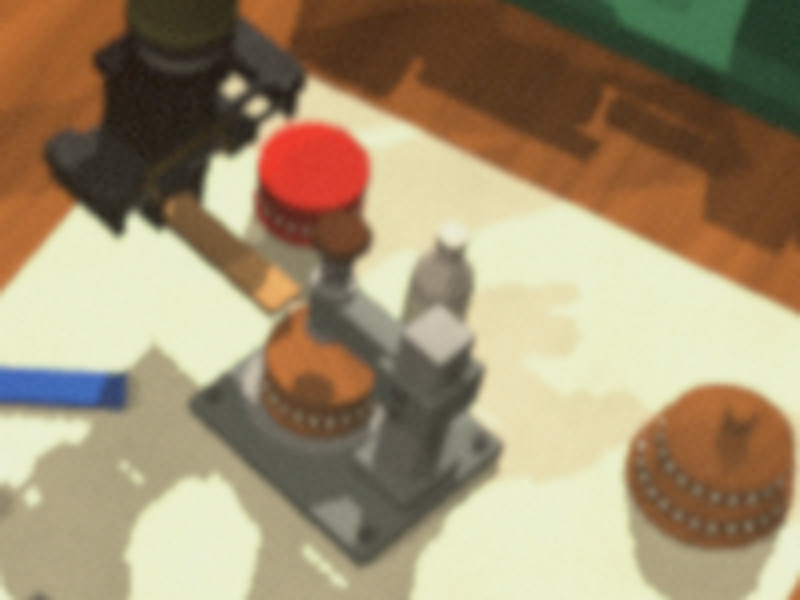

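The scene crop shows the slip held level, its tip at (280,290) pointing at the gap between the lid (318,350) and the foot. Lateral error is about 1 mm. Now I insert it 80 mm along the press axis.

```bash
python3 -m creep '[{"wx":0,"wy":0,"wz":0,"tx":-15,"ty":0,"tz":0,"gripper":-1},{"wx":0,"wy":0,"wz":0,"tx":-32,"ty":-1,"tz":0,"gripper":-1},{"wx":0,"wy":0,"wz":0,"tx":-50,"ty":-1,"tz":0,"gripper":-1},{"wx":0,"wy":0,"wz":0,"tx":-68,"ty":-1,"tz":0,"gripper":-1},{"wx":0,"wy":0,"wz":0,"tx":-80,"ty":-1,"tz":0,"gripper":-1}]'
python3 -m creep '[{"wx":0,"wy":0,"wz":0,"tx":0,"ty":0,"tz":0,"gripper":-1},{"wx":0,"wy":0,"wz":0,"tx":0,"ty":0,"tz":0,"gripper":-1},{"wx":0,"wy":0,"wz":0,"tx":0,"ty":0,"tz":0,"gripper":-1}]'
python3 -c "
from h import *
go(.484,.2375,.0705,165)"
```

```text
time_s: 11.4
tool_pos: [0.4845, 0.2376, 0.0796]
tool_rot: [180.0, 0.0, 165.0]
force: [0.7, -0.4, 0.0]
grip_width: 0.0293
grasp_force: 35.0
time_s: 11.65
tool_pos: [0.4817, 0.2388, 0.0792]
tool_rot: [-180.0, -0.1, 165.1]
force: [-0.2, -0.3, -0.1]
grip_width: 0.0294
grasp_force: 35.0
t=11.7 tx,ty,tz = [-2.6, -0.6, 8.7]  w=[-0.0, -0.1, 0.1]
```

```bash
python3 -m creep '[{"wx":0,"wy":0,"wz":0,"tx":-2,"ty":0,"tz":2,"gripper":-1},{"wx":0,"wy":0,"wz":0,"tx":-2,"ty":0,"tz":4,"gripper":-1},{"wx":0,"wy":0,"wz":0,"tx":-2,"ty":0,"tz":6,"gripper":-1},{"wx":0,"wy":0,"wz":0,"tx":-2,"ty":0,"tz":7,"gripper":-1},{"wx":0,"wy":0,"wz":0,"tx":-2,"ty":0,"tz":7,"gripper":-1}]'
python3 -m creep '[{"wx":0,"wy":0,"wz":0,"tx":0,"ty":0,"tz":0.5,"gripper":-1},{"wx":0,"wy":0,"wz":0,"tx":0,"ty":0,"tz":1,"gripper":-1},{"wx":0,"wy":0,"wz":0,"tx":0,"ty":0,"tz":1,"gripper":-1},{"wx":0,"wy":0,"wz":0,"tx":0,"ty":0,"tz":1,"gripper":-1}]'
```

```text
time_s: 12.07
tool_pos: [0.4843, 0.2378, 0.0722]
tool_rot: [-180.0, -0.0, 165.0]
force: [1.5, -0.3, 0.2]
grip_width: 0.0294
grasp_force: 35.0
time_s: 12.4
tool_pos: [0.4849, 0.2378, 0.0716]
tool_rot: [180.0, 0.0, 165.0]
force: [0.1, -0.5, -0.0]
grip_width: 0.0294
grasp_force: 35.0
```

```bash
python3 -m creep '[{"wx":0,"wy":0,"wz":0,"tx":0,"ty":0,"tz":0.5,"gripper":-1},{"wx":0,"wy":0,"wz":0,"tx":0,"ty":0,"tz":1,"gripper":-1},{"wx":0,"wy":0,"wz":0,"tx":0,"ty":0,"tz":1,"gripper":-1},{"wx":0,"wy":0,"wz":0,"tx":0,"ty":0,"tz":1,"gripper":-1}]'
python3 -c "
from h import *
p,w=cloud('scene'); a=np.array([.565,.2165]); d=np.array([np.cos(np.radians(-15)),np.sin(np.radians(-15))])
q=w[...,:2]-a; f=q@d; l=q@[-d[1],d[0]]; z=w[...,2]
hsv=cv2.cvtColor(p,cv2.COLOR_RGB2HSV); 
m=(f>-.07)&(f<-.02)&(abs(l)<.012)&(z>.06)&(z<.1); print('slip z',np.median(z[m]).round(4), m.sum())
m=(f>-.03)&(f<.03)&(abs(l)>.02)&(abs(l)<.04)&(z>.06)&(z<.1); print('lid z',np.median(z[m]).round(4),m.sum())"
```

```text
time_s: 12.73
tool_pos: [0.4848, 0.2378, 0.0706]
tool_rot: [180.0, 0.0, 165.0]
force: [0.1, 0.4, -1.0]
grip_width: 0.0295
grasp_force: 35.0
slip z 0.0791 112
lid z 0.0693 123
```

```bash
python3 -m creep '[{"wx":0,"wy":0,"wz":0,"tx":0,"ty":0,"tz":0.5,"gripper":-1},{"wx":0,"wy":0,"wz":0,"tx":0,"ty":0,"tz":0.7,"gripper":-1},{"wx":0,"wy":0,"wz":0,"tx":0,"ty":0,"tz":0.7,"gripper":-1}]'
python3 -m creep '[{"wx":0,"wy":0,"wz":0,"tx":0,"ty":0,"tz":0,"gripper":0.15},{"wx":0,"wy":0,"wz":0,"tx":0,"ty":0,"tz":0,"gripper":0.15},{"wx":0,"wy":0,"wz":0,"tx":0,"ty":0,"tz":0,"gripper":0.15},{"wx":0,"wy":0,"wz":0,"tx":0,"ty":0,"tz":0,"gripper":0.15},{"wx":0,"wy":0,"wz":0,"tx":0,"ty":0,"tz":0,"gripper":0.15}]'
python3 -m creep '[{"wx":0,"wy":0,"wz":0,"tx":8,"ty":0,"tz":0,"gripper":0.15},{"wx":0,"wy":0,"wz":0,"tx":24,"ty":0,"tz":0,"gripper":0.15},{"wx":0,"wy":0,"wz":0,"tx":45,"ty":0,"tz":0,"gripper":0.15},{"wx":0,"wy":0,"wz":0,"tx":60,"ty":0,"tz":-20,"gripper":0.15},{"wx":0,"wy":0,"wz":0,"tx":60,"ty":0,"tz":-60,"gripper":-1}]'
python3 - <<'E'
from h import *
p,w=cloud("wrist"); save(p,"w3.png")
a=np.array([.565,.2165]); d=np.array([np.cos(np.radians(-15)),np.sin(np.radians(-15))])
for n in("scene","wrist"):
    p,w=cloud(n); q=w[...,:2]-a; f=q@d; l=q@[-d[1],d[0]]; z=w[...,2]
    m=(f>-.12)&(f<-.025)&(abs(l)<.03)&(z>.0745)&(z<.09)
    print(n,m.sum(),"fwd",np.percentile(f[m],[1,99]).round(4),"lat",np.percentile(l[m],[2,50,98]).round(4),"z",np.median(z[m]).round(4),"yaw vs axis",np.degrees(np.polyfit(f[m],l[m],1)[0]).round(1),"pitch slope",np.polyfit(f[m],z[m],1)[0].round(3))
    if n=="scene": cv2.imwrite("pics/s3.png",cv2.resize(p[60:210,300:500,::-1],(800,600),interpolation=cv2.INTER_CUBIC))
go(.565,.2165,.26,165)
E
```

```text
time_s: 13.03
tool_pos: [0.4849, 0.2379, 0.0701]
tool_rot: [180.0, 0.0, 165.0]
force: [-0.7, -0.3, 2.1]
grip_width: 0.0296
grasp_force: 35.0
time_s: 13.45
tool_pos: [0.4848, 0.2378, 0.0698]
tool_rot: [-180.0, -0.0, 165.0]
force: [0.3, -0.2, 0.5]
grip_width: 0.0482
grasp_force: 0.0
time_s: 13.87
tool_pos: [0.4197, 0.2525, 0.1255]
tool_rot: [-179.5, -0.5, 165.2]
force: [-0.2, 0.0, -0.6]
grip_width: 0.0479
grasp_force: 0.0
scene 198 fwd [-0.091 -0.026] lat [-0.0176 -0.0025  0.0134] z 0.0797 yaw vs axis -1.1 pitch slope -0.001
wrist 1245 fwd [-0.0782 -0.0521] lat [-0.0144  0.0003  0.0144] z 0.0796 yaw vs axis -0.7 pitch slope -0.006
t=14.0 tx,ty,tz = [-142.7, -1.3, -126.2]  w=[0.3, 0.2, 0.1]
```

View pics/s3.png

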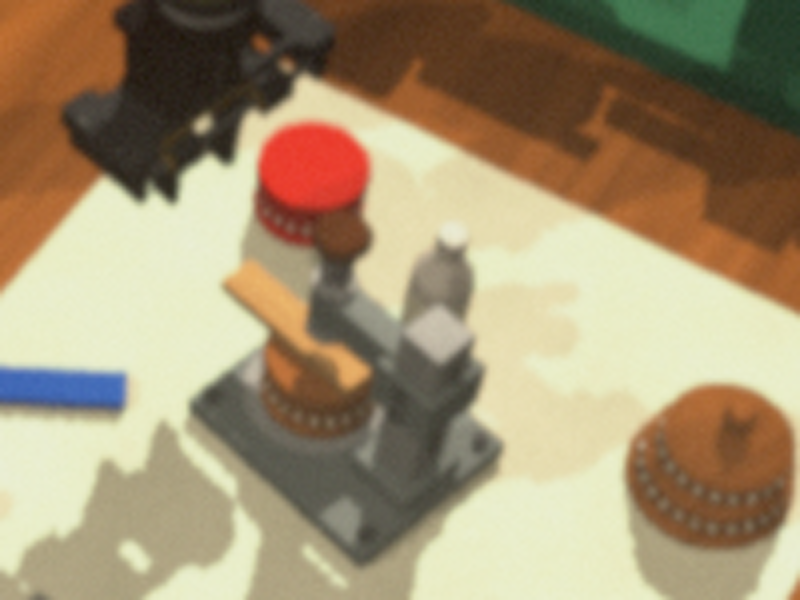

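The slip lies flat on the lid, from (240,275) to (360,380), with its near end 91 mm in front of the axis, as required. Next I go up and over the knob and press.

```bash
python3 -m creep '[{"wx":0,"wy":0,"wz":0,"tx":0,"ty":0,"tz":-40,"gripper":-1},{"wx":0,"wy":0,"wz":0,"tx":0,"ty":0,"tz":-80,"gripper":-1},{"wx":0,"wy":0,"wz":0,"tx":0,"ty":0,"tz":-118,"gripper":-1},{"wx":0,"wy":0,"wz":0,"tx":-30,"ty":0,"tz":-125,"gripper":-1},{"wx":0,"wy":0,"wz":0,"tx":-60,"ty":0,"tz":-125,"gripper":-1}]'
python3 -m creep '[{"wx":0,"wy":0,"wz":0,"tx":-30,"ty":0,"tz":0,"gripper":-1},{"wx":0,"wy":0,"wz":0,"tx":-60,"ty":0,"tz":0,"gripper":-1},{"wx":0,"wy":0,"wz":0,"tx":-80,"ty":0,"tz":0,"gripper":-1},{"wx":0,"wy":0,"wz":0,"tx":-80,"ty":0,"tz":0,"gripper":-1},{"wx":0,"wy":0,"wz":0,"tx":-80,"ty":0,"tz":0,"gripper":-1}]' 20
python3 -m creep '[{"wx":0,"wy":0,"wz":0,"tx":0,"ty":0,"tz":0,"gripper":-1},{"wx":0,"wy":0,"wz":0,"tx":0,"ty":0,"tz":0,"gripper":-1},{"wx":0,"wy":0,"wz":0,"tx":0,"ty":0,"tz":0,"gripper":-1},{"wx":0,"wy":0,"wz":0,"tx":0,"ty":0,"tz":0,"gripper":-1}]'
python3 -c "
from h import *
go(.565,.2165,.216,165)"
```

```text
time_s: 14.43
tool_pos: [0.4859, 0.2397, 0.2588]
tool_rot: [179.7, 0.3, 165.2]
force: [0.2, -0.2, -0.4]
grip_width: 0.0066
grasp_force: 0.0
time_s: 14.85
tool_pos: [0.562, 0.2162, 0.2532]
tool_rot: [-179.9, -0.1, 164.9]
force: [-0.1, -0.0, 0.7]
grip_width: 0.0003
grasp_force: 0.0
time_s: 15.18
tool_pos: [0.5613, 0.2178, 0.2552]
tool_rot: [180.0, 0.0, 165.1]
force: [-0.7, -0.1, -1.2]
grip_width: 0.0005
grasp_force: 0.0
t=15.2 tx,ty,tz = [-3.9, -0.3, 39.2]  w=[0.0, 0.0, 0.1]
```

```bash
python3 -m creep '[{"wx":0,"wy":0,"wz":0,"tx":-3.5,"ty":0,"tz":20,"gripper":-1},{"wx":0,"wy":0,"wz":0,"tx":-3.5,"ty":0,"tz":35,"gripper":-1},{"wx":0,"wy":0,"wz":0,"tx":-3.5,"ty":0,"tz":40,"gripper":-1},{"wx":0,"wy":0,"wz":0,"tx":-3.5,"ty":0,"tz":42,"gripper":-1},{"wx":0,"wy":0,"wz":0,"tx":-3.5,"ty":0,"tz":44,"gripper":-1}]'
python3 -m creep '[{"wx":0,"wy":0,"wz":0,"tx":0,"ty":0,"tz":3,"gripper":-1},{"wx":0,"wy":0,"wz":0,"tx":0,"ty":0,"tz":6,"gripper":-1},{"wx":0,"wy":0,"wz":0,"tx":0,"ty":0,"tz":9,"gripper":-1},{"wx":0,"wy":0,"wz":0,"tx":0,"ty":0,"tz":12,"gripper":-1},{"wx":0,"wy":0,"wz":0,"tx":0,"ty":0,"tz":14,"gripper":-1}]'
```

```text
time_s: 15.6
tool_pos: [0.5654, 0.2165, 0.2113]
tool_rot: [180.0, 0.0, 165.0]
force: [0.1, -0.8, 0.2]
grip_width: 0.0005
grasp_force: 0.0
time_s: 16.02
tool_pos: [0.5658, 0.2166, 0.1975]
tool_rot: [179.9, 0.1, 165.0]
force: [-1.9, 1.4, 5.6]
grip_width: 0.0003
grasp_force: 2.9
```

```bash
python3 -m creep '[{"wx":0,"wy":0,"wz":0,"tx":0,"ty":0,"tz":1,"gripper":-1},{"wx":0,"wy":0,"wz":0,"tx":0,"ty":0,"tz":2,"gripper":-1},{"wx":0,"wy":0,"wz":0,"tx":0,"ty":0,"tz":3,"gripper":-1},{"wx":0,"wy":0,"wz":0,"tx":0,"ty":0,"tz":4,"gripper":-1},{"wx":0,"wy":0,"wz":0,"tx":0,"ty":0,"tz":4,"gripper":-1}]'
```

```text
time_s: 16.43
tool_pos: [0.5658, 0.2166, 0.1936]
tool_rot: [179.9, 0.1, 165.0]
force: [-1.1, 0.3, 5.2]
grip_width: 0.0005
grasp_force: 2.8
```

```bash
python3 -m creep '[{"wx":0,"wy":0,"wz":0,"tx":0,"ty":0,"tz":1,"gripper":-1},{"wx":0,"wy":0,"wz":0,"tx":0,"ty":0,"tz":2,"gripper":-1},{"wx":0,"wy":0,"wz":0,"tx":0,"ty":0,"tz":3,"gripper":-1},{"wx":0,"wy":0,"wz":0,"tx":0,"ty":0,"tz":4,"gripper":-1},{"wx":0,"wy":0,"wz":0,"tx":0,"ty":0,"tz":4,"gripper":-1}]'
```

```text
time_s: 16.85
tool_pos: [0.5658, 0.2166, 0.1905]
tool_rot: [179.9, 0.1, 165.0]
force: [-3.2, -0.6, 7.9]
grip_width: 0.0008
grasp_force: 4.5
```

```bash
python3 -m creep '[{"wx":0,"wy":0,"wz":0,"tx":0,"ty":0,"tz":1,"gripper":-1},{"wx":0,"wy":0,"wz":0,"tx":0,"ty":0,"tz":2,"gripper":-1},{"wx":0,"wy":0,"wz":0,"tx":0,"ty":0,"tz":3,"gripper":-1},{"wx":0,"wy":0,"wz":0,"tx":0,"ty":0,"tz":3,"gripper":-1}]'
```

```text
time_s: 17.18
tool_pos: [0.5659, 0.2166, 0.1904]
tool_rot: [179.9, 0.1, 165.0]
force: [-8.1, -3.0, 20.7]
grip_width: 0.0007
grasp_force: 10.4
```

It bears at 0.1904, 6 mm above the stop, at 20 N, so one slip suffices. I'll hold, check, and hand in.

```bash
python3 -m creep '[{"wx":0,"wy":0,"wz":0,"tx":0,"ty":0,"tz":0,"gripper":-1},{"wx":0,"wy":0,"wz":0,"tx":0,"ty":0,"tz":0,"gripper":-1},{"wx":0,"wy":0,"wz":0,"tx":0,"ty":0,"tz":0,"gripper":-1},{"wx":0,"wy":0,"wz":0,"tx":0,"ty":0,"tz":0,"gripper":-1}]'
python3 -c "
from h import *
p,w=cloud('scene'); cv2.imwrite('pics/s4.png',cv2.resize(p[60:210,300:500,::-1],(800,600),interpolation=cv2.INTER_CUBIC))"
```

```text
time_s: 17.52
tool_pos: [0.5659, 0.2166, 0.1904]
tool_rot: [179.8, 0.1, 165.0]
force: [-8.0, -2.1, 20.4]
grip_width: 0.0011
grasp_force: 10.4
```

View pics/s4.png

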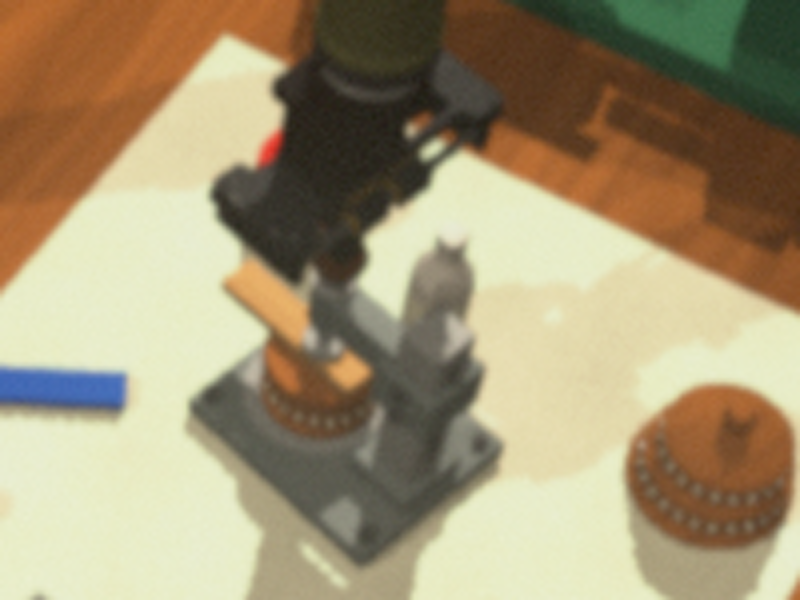

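The foot at (322,342) sits on the slip. The box and bottle have not moved, and the push is steady at 20 N.

```bash
python3 -c "
from cell import env
print(env.sign_off())"
```

```text
the job is handed in; nothing more can be done
None
```

I pressed the ram to its stop and let it rise. One slip then took up the gap, with the ram bearing on it about 6 mm short of the stop; I handed the job in holding the knob at about 20 N, with the box where it stood.

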